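Weigh the basket and print its label

TASK

Get a label printed for the basket on the counting scale, using only the fingertips: first push the label printer's half-open lid down until it is fully shut, then switch the scale on by pushing down the raised far end of its rocker switch all the way, then press the long bar key on the scale's panel fully down, keep it down for a good second, and let go. Do not press the two small square keys, open the lid further, or lift or shift the basket or anything else lying on the bench.

Things in the scene. Friction and masses are not known exactly. Their poses are not given: they have to be found in the camera images.
- scale: Brass-coloured counting scale, fixed, 330 (x) by 280 (y) mm. Origin: centre of its underside; x points from its front to its rear, y to its left, z up. Level black key panel 61 mm up, x -163 to -73 mm; rocker and three keys stand in one row at x = -120 mm. Aluminium pan behind, from x = -55 mm, top 90 mm up; the basket on it starts at about x = -20 mm and rises to 145 mm.
- rocker (a joint): Angle of the white on/off rocker at the left end of the panel row, rad: 0 off (far pad standing up), 0.4 fully on (far pad pushed down level). It hinges on a line along the scale's y. It stays where it is left; turning it takes 0.03 N m, i.e. about 2 to 4 N on the far pad.
- rocker_pivot (a point): Fixed point on the rocker's hinge line, 71 mm above the bench, axes as scale. Two pads, each 19 (x) by 24 (y) mm, meet here in a shallow V, top faces meeting at this height. Off: near pad level, far (+x) pad sloping up 0.4 rad to an edge 7 mm higher. On: far pad level at this height. The black bezel around (48 by 34 mm) is 6 mm lower.
- rocker_far (a point): Point on the rocker's far (+x) pad, on its top face, 11.9 mm from the hinge line; moves with the rocker; its axes are those of the scale when off.
- bar_key (a joint): Travel of the long bar key, m: 0 up, 0.005 fully down, counted as pressed from 0.0035. Spring return: 1.2 N to start, 4.2 N fully down. Its place in the row of three keys varies.
- bar_key_top (a point): Centre of the top face of the long white bar key, 22 (x) by 52 (y) mm, standing 8 mm above its surround (top 71 mm above the bench when up). Axes as scale.
- square_a (a joint): Travel of one small square key, m, 0 up to 0.005 down: not to be pressed.
- square_a_top (a point): Centre of the top face of that square white key, 22 by 22 mm, at the same height as the bar key, its centre 65 mm or more from the bar key's.
- square_b (a joint): Travel of the other small square key, m, 0 up to 0.005 down: not to be pressed.
- square_b_top (a point): Centre of the top face of the other square white key, 22 by 22 mm.
- printer: Grey label printer fixed to the bench, 160 (x) by 110 (y) mm, 95 mm high without its lid; to the left or right of the scale. Origin: centre of its underside; x points from its front to its rear, y to its left, z up.
- lid (a joint): Opening of the printer's flat grey lid, rad: 0 shut, starts at 0.45 to 0.65. Lid 108 mm long (x), 110 wide (y), 7 thick, hinged along y 45 mm behind the printer's origin, 96 mm up; its free edge stands up towards the printer's front. A stiff hinge keeps it where it is left: 2 to 4 N down near the middle or front closes it.
- lid_press (a point): Point fixed to the printer where the top face of the shut lid will be (103 mm above the bench), 65 mm in front of the hinge, mid-width, axes as printer. A straight push down the vertical through it closes the lid; at the start the lid's top face is 32 to 52 mm above it.
- lid_edge (a point): Middle of the top front edge of the lid; moves with the lid.
- basket: Blue plastic basket with packs in it, loose on the pan, 184 by 234 mm, 55 mm high. Origin: centre of its underside. Leave it.
- drill: Teal cordless drill lying on its side behind the printer's or charger's place on the left, about 220 by 170 mm, 54 mm high. Origin near the middle of its barrel, on the bench. Leave it.
- carton: White carton 80 by 130 by 70 mm, at the far right. Origin: centre of its underside. Leave it.
- screwdriver: Screwdriver with orange handle, 190 mm long, lying in front of the scale on the right. Leave it.
- socket: Steel wrench socket standing in front of the scale, 28 mm across, 36 mm high. Origin: centre of its underside. Leave it.
- bit_case: Black and grey bit case 70 by 110 mm, 32 mm high, at the near left. Origin: centre of its underside. Leave it.
- label_roll: Paper label roll lying flat, 90 mm across, 28 mm high, on the right. Origin: centre of its underside. Leave it.
- charger: Black battery charger with a pack in it, fixed, 150 by 110 mm, 95 mm high, on the other side of the scale from the printer. No part in the job.
Things that resemble listed ones, but are neither listed nor needed, are in the scene too. Leave any purple look-alike of the printer alone.

How it is judged (in metres and radians):
On the way, in this order (a step that is already met when the one before it is completed fails the run):
1. the printer's lid is pushed shut (value of joint lid below 0.06 rad), for 0.2 s.
2. the rocker is switched fully on (value of joint rocker above 0.32 rad and value of joint lid below 0.06 rad), for 0.1 s.
3. the long bar key is kept down (all of step 2 and value of joint bar_key above 0.0035 m), for 0.7 s.
At the end, for the whole second after the job is handed in: The lid is shut (within 0.06 rad), the rocker on (at least 0.32 of 0.4 rad), all three keys are up again (within 1.5 mm), the basket rests on the pan, and no loose thing is more than 30 mm from where it started (all of step 2 and value of joint each of bar_key, square_a, square_b below 0.0015 m and distance of each of basket, drill, carton, screwdriver, socket, bit_case, label_roll from where it was at the start of the episode below 0.03 m and linear speed of basket below 0.02 m/s and z of basket in the frame of scale below 0.095 m); the robot touches nothing.
It fails at once if the rocker is switched on before the lid is shut (value of joint rocker above 0.25 rad and value of joint lid above 0.1 rad).
It fails at once if the bar key is pressed before the scale is on (value of joint bar_key above 0.003 m and value of joint rocker below 0.28 rad).
It fails at once if a square key is pressed (value of joint any of square_a, square_b above 0.003 m).
It fails at once if the lid is opened further (value of joint lid above 0.75 rad).
It fails at once if the basket is lifted off the pan, or a loose thing is shifted or lifted by more than 30 mm (z of basket in the frame of scale above 0.105 m or distance of any of basket, drill, carton, screwdriver, socket, bit_case, label_roll from where it was at the start of the episode above 0.03 m).
It also fails if it takes over 64 s, if anything falls off the work surface, if the arm or the gripper's body presses on something with over 40 N, if the wrist force passes 120 N, or if a joint passes its speed limit or range.

ROBOT

A 6-joint arm with a two-finger parallel gripper is mounted at the origin on the work surface. World frame = base frame: x ahead of the robot, y to its left, z up, the work surface at z = 0. Lengths are in m, angles in degrees, forces in N, time in s.
With the tool pointing down it reaches from about 0.25 to 0.725 m from the base axis. Payload 9.7 kg.
Tool frame: the origin (TCP) lies at the very end of the fingers, on their centre line; the grasp point (between the pads) lies 19 mm behind it (bot.hold_point_z is the distance from the TCP to the grasp point, in m); z points along the fingers, y is the line along which they close (so a half turn about z gives the same grasp; the last joint's range is limited). The gripper opens to 85 mm and grips with 20 to 120 N. Pads are 22 mm wide; open, the fingers measure 114 mm over their backs; the gripper's body (76 mm by 85 mm) begins 54 mm behind the grasp point. The pads swing forward as they close: fully open they stand 13 mm farther back than shut.
Start: joints at [70.359, 4.979, 10.078, 95.1, 0, 90], TCP at [0.185, 0.518, 0.231] pointing down, gripper open.
Joint ranges: [-179.16, 179.16], [-48.56, 103.87], [-65.8, 70.77], [-126.05, 130.52], [-82.76, 87.17], [-180, 180]. Speed limits (degrees/s): [127.2, 127.2, 147.25, 180, 180, 180].

INTERFACE

Orientations are given as [roll, pitch, yaw] about the fixed x, y, z axes, in that order (R = Rz(yaw) Ry(pitch) Rx(roll)).
In Python, from workcell import bot gives the robot as it stands.
- The arm moves only by the tool play_rows, never from a script. Its argument "targets" is a list of rows, each an object with "grip": the closure in counts, from 0 (fully open) to 255 (shut); "linear": the shift along the world's x, y, z in cm, a list of three; "delta_rot": the turn, a rotation vector about the world's x, y, z in rad, a list of three. A call has 1 to 10 rows; each row is the pose to reach, as a shift and turn from the pose commanded when the call began; what a row does not reach only later rows make up. A row lasts 1/10 s, in which the tool goes at most 50 mm and 8.59 degrees, less where a joint would pass 70% of its speed; a pose out of reach is approached as far as the arm can. A call with a gripper value outside its range is refused whole. The fingers move at their own pace and stop on an object; "force" is the grip in N (left out, the last holds). Time passes only in rows, so rows that repeat a pose let the fingers close. It gives the time, the measured TCP pose, the force, the opening and the grip force at its end, in the units of the state.
- bot.get_obs(): the state, without advancing time (a new reading comes with each control period).
- bot.camera(name): name is "scene" or "top" or "wrist"; returns a dict with "color" (480x640x3 uint8, red, green, blue), "range_z" (480x640 float32, m along the optical axis (not along the pixel's ray), 0 where there is no reading), "fov_y" (degrees; the focal length in pixels is half the picture's height over the tangent of half this angle, whatever the lens; pixels are square), "cx", "cy" (the principal point, pixels), "world_to_cam" (4x4, takes a point from world to camera coordinates). Camera axes: x right, y up, looking along -z (the intrinsics and any distortion apply to the point x, -y, -z); pixel columns grow to the right and rows downward; lengths in m; the calibration is good to about 2 mm. A picture is of the moment at which its call begins.
- bot.job_done(): hands the job in; it is judged then, once.
Trained networks look in a picture, given as the dict that the camera call returned (one of the last four; its "shot" number tells which), for a name from the list of things; names that differ only in an ending like _2 or _b are one class to them, and where a whole thing is asked for, a point or a joint stands for the part that bears it (a point fixed in the world has none). Each returns a list of dicts, best first, with "conf" (0 to 1); they miss things now and then, are a little off and sometimes report something else, mostly with a low value. They report only what shows in the picture. A call takes as long as a camera call. They do not tell look-alikes from the thing itself.
- bot.search_frame(picture, target): "box" ([left, top, right, bottom] in pixels, round what is visible of it).
- bot.trace(picture, target): "pixels" (480x640 bool, what is visible of it) and "box" ([left, top, right, bottom] in pixels, round what is visible of it).
- bot.pinpoint(picture, target): "pixel" ([column, row] in pixels: a listed point, or the origin of a listed thing).
The state is a dict: "time": time; "q": joint angles; "qd": joint speeds; "joint_efforts": joint torques, N m; "ee_pos": TCP position; "tcp_rot": TCP orientation; "wrist_force": force on the tool from outside, world axes, zero at the start; "torque": the same for the moment, N m; "opening": finger opening in m; "grasp_force": force on a finger pad.
Only numpy, scipy, OpenCV 4.12 (cv2) and the standard library are available. Lean on these libraries where they do the work, as an engineer would, in place of code of your own. Each camera call takes 0.05 s, during which the arm holds its last target. There are 200 camera calls.

## Working session

There is one attempt and no reset: what is moved stays moved. The work goes in short steps, Python scripts to look and compute and a tool call to move; the robot and the scene stay as the last step left them, time stands still between calls to the robot, and variables do not carry over. Pictures are saved under pics/ and viewed, at most 10 in all, crops included, and the job is handed in when it is done.

Besides the shell and the picture viewer there is one more tool, called after "Request:" by a JSON object that holds its "fn" and its "kwargs". play_rows: Moves the arm, as the interface text tells. Its arguments: {"type":"object","properties":{"targets":{"type":"array","items":{"type":"object","properties":{"grip":{"type":"number"},"linear":{"type":"array","items":{"type":"number"}},"delta_rot":{"type":"array","items":{"type":"number"}}}}},"force":{"type":"number"}},"required":["targets"]}

```bash
mkdir -p pics; cat > h.py <<'E'
import numpy as np, cv2
from workcell import bot
def world(p,u,v,z=None,r=3):
    f=240/np.tan(np.radians(p["fov_y"])/2)
    u,v=float(u),float(v)
    M=np.linalg.inv(p["world_to_cam"])
    d=np.array([(u-p["cx"])/f,-(v-p["cy"])/f,-1])
    if z is None:
        w=p["range_z"][max(int(v)-r,0):int(v)+r+1,max(int(u)-r,0):int(u)+r+1]; w=w[w>0]
        return (M@np.r_[d*np.median(w),1])[:3]
    D=M[:3,:3]@d; o=M[:3,3]
    return o+D*(z-o[2])/D[2]
def save(p,n): cv2.imwrite("pics/"+n,p["color"][:,:,::-1])
E
python3 - <<'E'
from h import *
for c in ("top","scene"):
    p=bot.camera(c); save(p,c+"1.png"); print(c,[k for k in p], p["fov_y"],p["cx"],p["cy"])
    for t in ("rocker_pivot","rocker_far","bar_key_top","square_a_top","square_b_top","lid_press","lid_edge","printer","scale"):
        for r in bot.pinpoint(p,t)[:3]:
            print(t,round(r["conf"],2),np.round(r["pixel"]),np.round(world(p,*r["pixel"]),3))
print(bot.get_obs())
E
```

```text
top ['color', 'range_z', 'fov_y', 'cx', 'cy', 'world_to_cam', 'shot'] 44.859364301801534 317.58829881086297 236.2525004862429
rocker_pivot 0.87 [223. 234.] [0.515 0.093 0.07 ]
rocker_far 0.66 [219. 224.] [0.537 0.104 0.067]
bar_key_top 0.74 [246. 236.] [0.508 0.04  0.069]
square_a_top 0.41 [220. 235.] [0.511 0.102 0.072]
square_a_top 0.4 [274. 230.] [ 0.519 -0.024  0.071]
lid_press 0.81 [520. 324.] [ 0.289 -0.576  0.103]
lid_press 0.76 [399. 242.] [ 0.479 -0.305  0.143]
lid_press 0.63 [421. 349.] [ 0.24  -0.35   0.104]
lid_edge 0.98 [408. 251.] [ 0.459 -0.321  0.155]
lid_edge 0.98 [521. 339.] [ 0.254 -0.576  0.102]
lid_edge 0.69 [340. 302.] [ 0.347 -0.176  0.023]
printer 0.96 [395. 236.] [ 0.494 -0.297  0.133]
printer 0.8 [409. 337.] [ 0.267 -0.324  0.102]
printer 0.8 [507. 310.] [ 0.32  -0.548  0.104]
scale 0.62 [265. 184.] [ 0.625 -0.007  0.093]
scale 0.62 [400. 243.] [ 0.478 -0.307  0.144]
scene ['color', 'range_z', 'fov_y', 'cx', 'cy', 'world_to_cam', 'shot'] 42.016479667959864 313.8480039321553 248.14856541185
rocker_pivot 0.64 [367. 217.] [0.522 0.1   0.071]
rocker_pivot 0.45 [
[... 746 characters left out ...]
 268.] [ 0.706 -0.104  0.118]
{'time': 1.0, 'q': array([ 7.03595118e+01,  4.97982302e+00,  1.00770621e+01,  9.51009511e+01,
       -1.71458640e-03,  8.99975686e+01]), 'qd': array([ 0.02802979, -0.00784807,  0.0843427 ,  0.01300163, -0.02006159,
        0.00750125]), 'joint_efforts': array([-1.26966611e-04, -5.20103574e+01,  4.64872456e+01,  1.31444656e-03,
       -1.90466321e-04, -1.37728856e-05]), 'ee_pos': array([0.18486574, 0.51797931, 0.23126496]), 'tcp_rot': array([-1.79996288e+02,  1.71442887e-03,  1.60361943e+02]), 'wrist_force': array([-0.51678982,  0.11358782, -0.61624667]), 'torque': array([-0.02487147, -0.03336629,  0.00058791]), 'grasp_force': 0.0, 'opening': 0.08551206690868436}
```

View pics/top1.png

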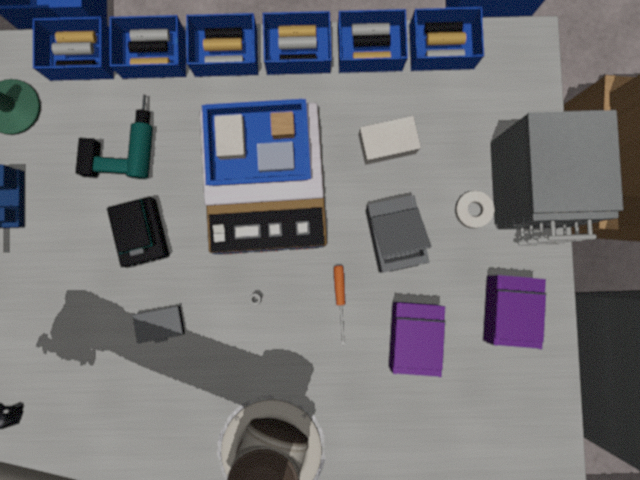

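View pics/scene1.png

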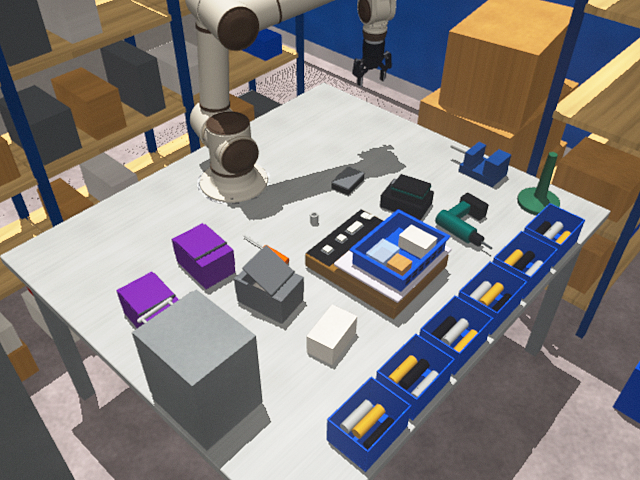

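The top view shows the grey printer with its lid open at about (398,232). The scale panel row has the rocker at (219,231), the bar key at (246,231), and the squares at (275,230) and (302,229). The two purple printers are look-alikes.

```bash
python3 - <<'E'
from h import *
p=bot.camera("top"); c=p["color"].astype(int)
print(np.linalg.inv(p["world_to_cam"])[:3,3])
m=np.zeros((480,640),np.uint8); sub=c[218:245,208:325].min(2)>120; m[218:245,208:325]=sub
n,l,s,ce=cv2.connectedComponentsWithStats(m)
pts=[]
for i in range(1,n):
    if s[i][4]>12:
        w=world(p,*ce[i],z=0.071); print("key",s[i],ce[i].round(1),w.round(4), world(p,*ce[i],r=1).round(3))
t=bot.trace(p,"printer")
for r in t[:4]: print(r["conf"],r["box"])
# lid: dense depth points
f=240/np.tan(np.radians(p["fov_y"])/2); M=np.linalg.inv(p["world_to_cam"])
v,u=np.mgrid[185:280,355:440]; d=p["range_z"][v,u]
X=np.stack([(u-p["cx"])/f*d,-(v-p["cy"])/f*d,-d,np.ones_like(d)],-1)@M.T
z=X[...,2]; hi=X[z>0.085][:,:3]
print(len(hi), hi.min(0),hi.max(0))
r=cv2.minAreaRect(hi[:,:2].astype(np.float32)); print("rect",r,cv2.boxPoints(r))
# RANSAC-like: lid points with slope
rng=np.random.default_rng(0); best=None
for _ in range(500):
    a=hi[rng.choice(len(hi),3,False)]; nn=np.cross(a[1]-a[0],a[2]-a[0]); L=np.linalg.norm(nn)
    if L<1e-6: continue
    nn/=L; nn*=np.sign(nn[2])
    ang=np.degrees(np.arccos(nn[2]))
    if not 20<ang<42: continue
    k=abs((hi-a[0])@nn)<.004
    if best is None or k.sum()>best.sum(): best=k
q=hi[best]; ct=q.mean(0); nn=np.linalg.svd(q-ct)[2][2]; nn*=np.sign(nn[2])
print("lid n",nn,np.arccos(nn[2]),"yaw",np.degrees(np.arctan2(nn[1],nn[0])),ct,best.sum())
rr=cv2.minAreaRect(q[:,:2].astype(np.float32)); print(rr, cv2.boxPoints(rr))
print("xmaxz",q[np.argmax(q[:,2])],q[np.argmin(q[:,2])])
cr=cv2.resize(p["color"][180:285,195:445],None,fx=3.2,fy=3.2,interpolation=cv2.INTER_CUBIC)
cv2.imwrite("pics/crop.png",cr[:,:,::-1])
E
```

```text
[ 0.40760303 -0.11487892  1.4218296 ]
key [297 222  11  12 113] [302.1 227.3] [ 0.5243 -0.0903  0.071 ] [ 0.524 -0.09   0.071]
key [213 225  12  17 175] [218.5 232.8] [0.5171 0.1046 0.071 ] [0.517 0.104 0.072]
key [269 224  11  11 111] [274.3 229. ] [ 0.5222 -0.0252  0.071 ] [ 0.522 -0.025  0.071]
key [235 226  24  12 255] [246.4 231.2] [0.5191 0.0396 0.071 ] [0.519 0.04  0.071]
0.69 [385.3, 302.2, 446.0, 380.8]
0.68 [480.7, 274.4, 544.3, 349.2]
0.58 [367.0, 195.8, 429.0, 272.1]
0.19 [131.6, 306.7, 186.3, 344.0]
3251 [ 0.40760303 -0.37843841  0.0853275 ] [ 0.58973    -0.11487892  1.4218296 ]
rect ((0.4886385202407837, -0.23530691862106323), (0.1603078544139862, 0.26514285802841187), 9.904168128967285) [[ 0.38687676 -0.11849776]
 [ 0.43248156 -0.37968913]
 [ 0.5904003  -0.35211608]
 [ 0.5447955  -0.09092471]]
lid n [0.49151722 0.09803934 0.86533179] 0.5249843333481613 yaw 11.280327202672435 [ 0.51113038 -0.30788436  0.12556061] 2218
((0.5164046883583069, -0.3074301481246948), (0.12378478795289993, 0.10987251996994019), 10.360957145690918) [[ 0.44564125 -0.26452094]
 [ 0.46540174 -0.37260193]
 [ 0.5871681  -0.35033935]
 [ 0.5674076  -0.24225837]]
xmaxz [ 0.46999103 -0.36237752  0.15968084] [ 0.56102413 -0.24397853  0.0853275 ]
```

View pics/crop.png

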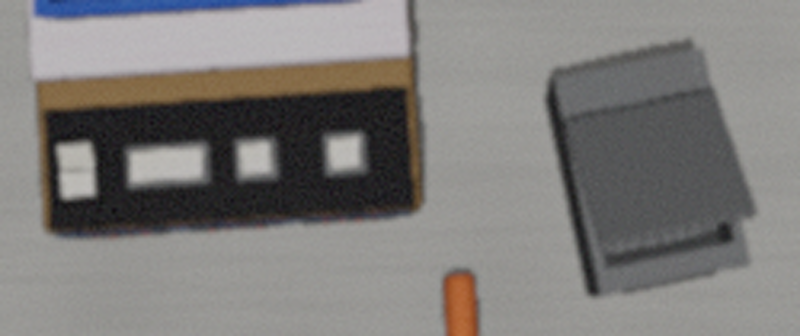

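Request:
{"fn": "play_rows", "kwargs": {"targets": [{"grip": 255,"linear": [5,-8,0],"delta_rot": [0,0,0.1]},{"grip": 255,"linear": [8,-12.5,0],"delta_rot": [0,0,0.2]},{"grip": 255,"linear": [10.5,-16.5,0],"delta_rot": [0,0,0.3]},{"grip": 255,"linear": [13,-20.5,0],"delta_rot": [0,0,0.38]},{"grip": 255,"linear": [15.5,-24.5,0],"delta_rot": [0,0,0.38]},{"grip": 255,"linear": [18,-28.5,0],"delta_rot": [0,0,0.38]},{"grip": 255,"linear": [20.5,-32.5,0],"delta_rot": [0,0,0.38]},{"grip": 255,"linear": [23,-36.5,0],"delta_rot": [0,0,0.38]},{"grip": 255,"linear": [25,-39.8,0],"delta_rot": [0,0,0.38]},{"grip": 255,"linear": [25,-41.8,0],"delta_rot": [0,0,0.38]}], "force": 40}}

```text
time: 2.1
ee_pos: [0.4362, 0.0977, 0.2311]
tcp_rot: [-180.0, 0.0, -177.9]
wrist_force: [0.5, -0.3, -0.2]
opening: -0.0
grasp_force: 0.0
```

```bash
python3 - <<'E'
from h import *
p=bot.camera("wrist"); save(p,"w1.png")
for t in ("rocker_pivot","rocker_far","bar_key_top","square_a_top"):
    for r in bot.pinpoint(p,t)[:3]:
        print(t,round(r["conf"],2),np.round(r["pixel"]),np.round(world(p,*r["pixel"],z=.071),4),np.round(world(p,*r["pixel"],r=1),4))
print(bot.get_obs()["ee_pos"])
E
```

```text
rocker_pivot 0.83 [324. 297.] [0.5162 0.1029 0.071 ] [0.4243 0.098  0.2421]
bar_key_top 0.64 [255. 299.] [0.521  0.0362 0.071 ] [0.5204 0.0364 0.0721]
square_a_top 0.93 [188. 295.] [ 0.5185 -0.0287  0.071 ] [ 0.5177 -0.0281  0.0723]
[0.43478593 0.10016073 0.23134536]
```

View pics/w1.png

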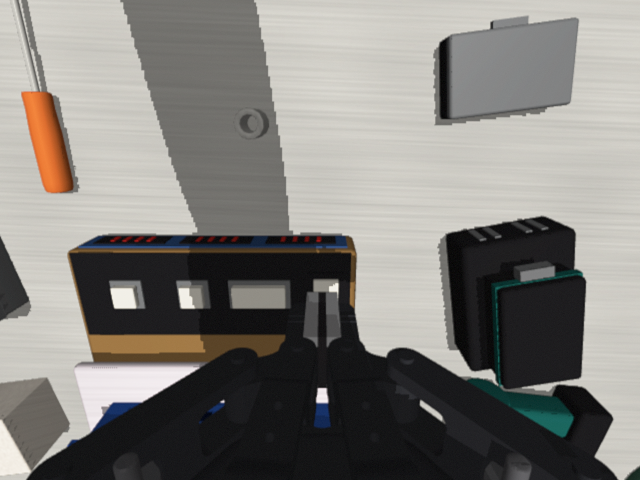

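Request:
{"fn": "play_rows", "kwargs": {"targets": [{"grip": 255,"linear": [0.6,-4,0],"delta_rot": [0,0,0]},{"grip": 255,"linear": [1.2,-8.5,0],"delta_rot": [0,0,0]},{"grip": 255,"linear": [1.8,-13,0],"delta_rot": [0,0,0]},{"grip": 255,"linear": [2.4,-17.5,0],"delta_rot": [0,0,0]},{"grip": 255,"linear": [3,-22,0],"delta_rot": [0,0,0]},{"grip": 255,"linear": [3.6,-26.5,0],"delta_rot": [0,0,0]},{"grip": 255,"linear": [4.2,-31,0],"delta_rot": [0,0,0]},{"grip": 255,"linear": [4.6,-35.5,0],"delta_rot": [0,0,0]},{"grip": 255,"linear": [4.9,-39.5,0],"delta_rot": [0,0,0]},{"grip": 255,"linear": [4.9,-41.1,0],"delta_rot": [0,0,0]}]}}

```text
time: 3.35
ee_pos: [0.4846, -0.3124, 0.2305]
tcp_rot: [180.0, -0.0, -177.9]
wrist_force: [-0.3, -0.5, 0.1]
opening: 0.0002
grasp_force: 0.0
```

The wrist view shows the keys in line with the top-view estimate: rocker (326,290), bar (260,295), squares (192,295) and (127,295). Next I push the lid down.

Request:
{"fn": "play_rows", "kwargs": {"targets": [{"grip": 255,"linear": [0,0,-4]},{"grip": 255,"linear": [0,0,-7]},{"grip": 255,"linear": [0,0,-8.5]},{"grip": 255,"linear": [0,0,-9.3]},{"grip": 255,"linear": [0,0,-10.1]},{"grip": 255,"linear": [0,0,-10.9]},{"grip": 255,"linear": [0,0,-11.6]},{"grip": 255,"linear": [0,0,-12.2]},{"grip": 255,"linear": [0,0,-12.6]},{"grip": 255,"linear": [0,0,-12.6]}]}}

```text
validation failed for argument at $.ta...
```

delta_rot seems to be required in each row.

Request:
{"fn": "play_rows", "kwargs": {"targets": [{"grip": 255,"linear": [0,0,-4],"delta_rot": [0,0,0]},{"grip": 255,"linear": [0,0,-7],"delta_rot": [0,0,0]},{"grip": 255,"linear": [0,0,-8.5],"delta_rot": [0,0,0]},{"grip": 255,"linear": [0,0,-9.3],"delta_rot": [0,0,0]},{"grip": 255,"linear": [0,0,-10.1],"delta_rot": [0,0,0]},{"grip": 255,"linear": [0,0,-10.9],"delta_rot": [0,0,0]},{"grip": 255,"linear": [0,0,-11.6],"delta_rot": [0,0,0]},{"grip": 255,"linear": [0,0,-12.2],"delta_rot": [0,0,0]},{"grip": 255,"linear": [0,0,-12.6],"delta_rot": [0,0,0]},{"grip": 255,"linear": [0,0,-12.6],"delta_rot": [0,0,0]}]}}

```text
time: 4.35
ee_pos: [0.4837, -0.311, 0.1046]
tcp_rot: [180.0, -0.0, -177.9]
wrist_force: [-0.5, 0.3, -0.9]
opening: -0.0002
grasp_force: 0.0
```

Request:
{"fn": "play_rows", "kwargs": {"targets": [{"grip": 255,"linear": [0,0,-0.15],"delta_rot": [0,0,0]},{"grip": 255,"linear": [0,0,-0.3],"delta_rot": [0,0,0]},{"grip": 255,"linear": [0,0,-0.3],"delta_rot": [0,0,0]},{"grip": 255,"linear": [0,0,-0.3],"delta_rot": [0,0,0]}]}}

```text
time: 4.75
ee_pos: [0.4839, -0.311, 0.103]
tcp_rot: [-180.0, 0.0, -177.9]
wrist_force: [-2.8, 1.6, 6.2]
opening: -0.0001
grasp_force: 2.9
```

```bash
python3 - <<'E'
from h import *
o=bot.get_obs(); print(o["wrist_force"],o["ee_pos"])
p=bot.camera("scene"); cv2.imwrite("pics/s2.png",cv2.resize(p["color"][180:360,180:440],None,fx=3,fy=3)[:,:,::-1])
E
```

```text
[-2.84834393  1.62633956  6.16645749] [ 0.48385016 -0.31102868  0.10298854]
```

View pics/s2.png

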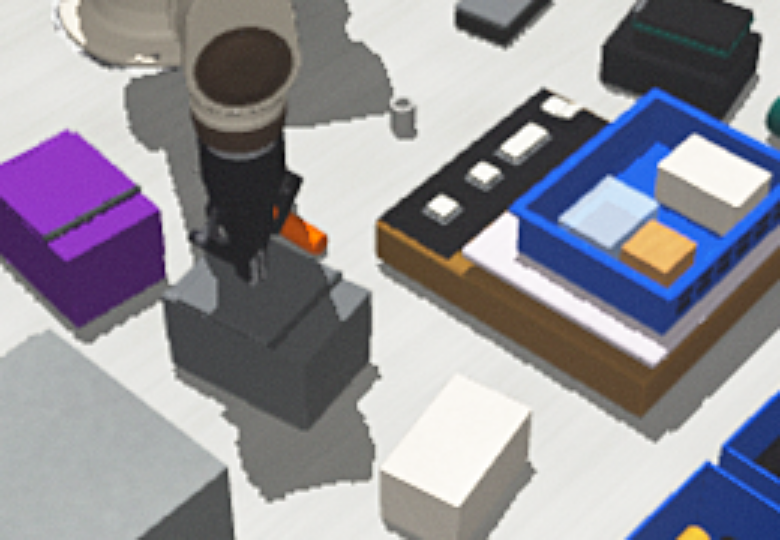

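The lid looks shut, with firm contact at 0.103 m. I lift off and move over the rocker's far pad.

Request:
{"fn": "play_rows", "kwargs": {"targets": [{"grip": 255,"linear": [0,0,3],"delta_rot": [0,0,0]},{"grip": 255,"linear": [0,0,7],"delta_rot": [0,0,0]},{"grip": 255,"linear": [0.3,3,9.5],"delta_rot": [0,0,0]},{"grip": 255,"linear": [0.8,7.5,9.5],"delta_rot": [0,0,0]},{"grip": 255,"linear": [1.3,12,9.5],"delta_rot": [0,0,0]},{"grip": 255,"linear": [1.8,16.5,9.5],"delta_rot": [0,0,0]},{"grip": 255,"linear": [2.3,21,9.5],"delta_rot": [0,0,0]},{"grip": 255,"linear": [2.8,25.5,9.5],"delta_rot": [0,0,0]},{"grip": 255,"linear": [3.3,30,9.5],"delta_rot": [0,0,0]},{"grip": 255,"linear": [3.8,34,9.5],"delta_rot": [0,0,0]}]}}

```text
time: 5.8
ee_pos: [0.5218, 0.0312, 0.1974]
tcp_rot: [180.0, 0.0, -177.8]
wrist_force: [0.6, -1.1, 0.4]
opening: 0.0003
grasp_force: 0.0
```

Request:
{"fn": "play_rows", "kwargs": {"targets": [{"grip": 255,"linear": [0.5,4,-3],"delta_rot": [0,0,0]},{"grip": 255,"linear": [0.9,7.6,-6],"delta_rot": [0,0,0]},{"grip": 255,"linear": [0.9,7.6,-9],"delta_rot": [0,0,0]},{"grip": 255,"linear": [0.9,7.6,-9],"delta_rot": [0,0,0]},{"grip": 255,"linear": [0.9,7.6,-9],"delta_rot": [0,0,0]}]}}

```text
time: 6.3
ee_pos: [0.5307, 0.1048, 0.1078]
tcp_rot: [-180.0, -0.0, -177.9]
wrist_force: [0.5, 0.5, 0.3]
opening: -0.0004
grasp_force: 0.0
```

Request:
{"fn": "play_rows", "kwargs": {"targets": [{"grip": 255,"linear": [0.1,0,-1.5],"delta_rot": [0,0,0]},{"grip": 255,"linear": [0.1,0,-2.5],"delta_rot": [0,0,0]},{"grip": 255,"linear": [0.1,0,-2.9],"delta_rot": [0,0,0]},{"grip": 255,"linear": [0.1,0,-3.2],"delta_rot": [0,0,0]},{"grip": 255,"linear": [0.1,0,-3.5],"delta_rot": [0,0,0]},{"grip": 255,"linear": [0.1,0,-3.7],"delta_rot": [0,0,0]},{"grip": 255,"linear": [0.1,0,-3.8],"delta_rot": [0,0,0]},{"grip": 255,"linear": [0.1,0,-3.8],"delta_rot": [0,0,0]}]}}

```text
time: 7.1
ee_pos: [0.5323, 0.1049, 0.0709]
tcp_rot: [-180.0, 0.1, -177.9]
wrist_force: [-2.6, -2.5, 11.1]
opening: 0.0001
grasp_force: 5.9
```

Request:
{"fn": "play_rows", "kwargs": {"targets": [{"grip": 255,"linear": [0,0,1.5],"delta_rot": [0,0,0]},{"grip": 255,"linear": [0,0,4.5],"delta_rot": [0,0,0]},{"grip": 255,"linear": [-1.2,-3.5,4.5],"delta_rot": [0,0,0]},{"grip": 255,"linear": [-1.2,-6.7,4.5],"delta_rot": [0,0,0]},{"grip": 255,"linear": [-1.2,-6.7,4.5],"delta_rot": [0,0,0]},{"grip": 255,"linear": [-1.2,-6.7,4.5],"delta_rot": [0,0,0]}]}}

```text
time: 7.7
ee_pos: [0.5199, 0.0377, 0.1148]
tcp_rot: [180.0, 0.0, -177.9]
wrist_force: [-0.7, 0.8, -0.3]
opening: -0.0
grasp_force: 0.0
```

```bash
python3 - <<'E'
from h import *
print(bot.get_obs()["ee_pos"])
p=bot.camera("wrist"); q=bot.camera("scene")
f=lambda p: p["color"]
a=cv2.resize(f(q)[190:330,220:400],(620,482)); b=cv2.resize(f(p)[180:420,60:640],(620,257))
cv2.imwrite("pics/s3.png",cv2.resize(np.vstack([a,b]),(500,596))[:,:,::-1])
E
```

```text
[0.51987615 0.0376533  0.11483385]
```

View pics/s3.png

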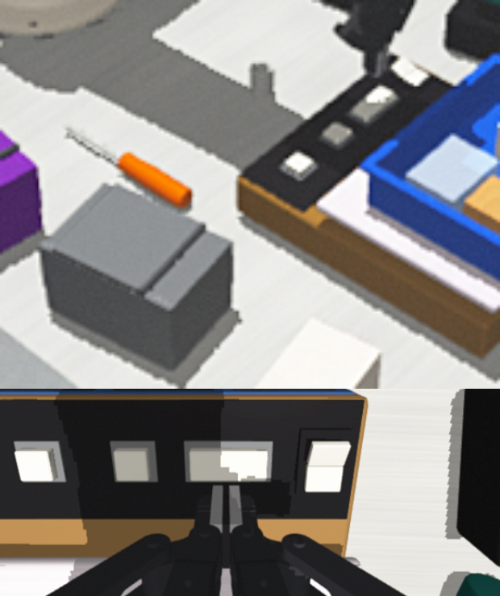

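The picture shows the lid shut and the rocker's near pad now raised, so the scale is on. The fingertips are above the bar key, which I press and hold next.

Request:
{"fn": "play_rows", "kwargs": {"targets": [{"grip": 255,"linear": [0,0,-2],"delta_rot": [0,0,0]},{"grip": 255,"linear": [0,0,-3.5],"delta_rot": [0,0,0]},{"grip": 255,"linear": [0,0,-4.2],"delta_rot": [0,0,0]},{"grip": 255,"linear": [0,0,-4.6],"delta_rot": [0,0,0]},{"grip": 255,"linear": [0,0,-4.85],"delta_rot": [0,0,0]},{"grip": 255,"linear": [0,0,-4.95],"delta_rot": [0,0,0]},{"grip": 255,"linear": [0,0,-4.95],"delta_rot": [0,0,0]},{"grip": 255,"linear": [0,0,-4.95],"delta_rot": [0,0,0]}]}}

```text
time: 8.6
ee_pos: [0.5199, 0.0383, 0.066]
tcp_rot: [180.0, 0.0, -177.9]
wrist_force: [-5.0, 0.7, 7.1]
opening: 0.0
grasp_force: 3.6
```

Request:
{"fn": "play_rows", "kwargs": {"targets": [{"grip": 255,"linear": [0,0,-0.03],"delta_rot": [0,0,0]},{"grip": 255,"linear": [0,0,-0.03],"delta_rot": [0,0,0]},{"grip": 255,"linear": [0,0,-0.03],"delta_rot": [0,0,0]},{"grip": 255,"linear": [0,0,-0.03],"delta_rot": [0,0,0]},{"grip": 255,"linear": [0,0,-0.03],"delta_rot": [0,0,0]},{"grip": 255,"linear": [0,0,-0.03],"delta_rot": [0,0,0]},{"grip": 255,"linear": [0,0,-0.03],"delta_rot": [0,0,0]},{"grip": 255,"linear": [0,0,-0.03],"delta_rot": [0,0,0]},{"grip": 255,"linear": [0,0,-0.03],"delta_rot": [0,0,0]},{"grip": 255,"linear": [0,0,-0.03],"delta_rot": [0,0,0]}]}}

```text
time: 9.6
ee_pos: [0.5199, 0.0383, 0.066]
tcp_rot: [180.0, 0.1, -177.9]
wrist_force: [-6.5, 1.7, 9.7]
opening: -0.0001
grasp_force: 4.6
```

Fully down and held for over a second. I release and hand in.

Request:
{"fn": "play_rows", "kwargs": {"targets": [{"grip": 255,"linear": [0,0,1],"delta_rot": [0,0,0]},{"grip": 255,"linear": [0,0,4],"delta_rot": [0,0,0]},{"grip": 255,"linear": [0,0,8],"delta_rot": [0,0,0]},{"grip": 255,"linear": [0,0,12],"delta_rot": [0,0,0]},{"grip": 255,"linear": [0,0,12],"delta_rot": [0,0,0]},{"grip": 255,"linear": [0,0,12],"delta_rot": [0,0,0]}]}}

```text
time: 10.2
ee_pos: [0.5206, 0.038, 0.1858]
tcp_rot: [-180.0, 0.2, -177.9]
wrist_force: [-1.1, -0.5, -0.7]
opening: -0.0001
grasp_force: 0.0
```

```bash
python3 -c "
from workcell import bot
print(bot.get_obs()['ee_pos']); print(bot.job_done())"
```

```text
[0.52062879 0.03798182 0.18584956]
the job is handed in; nothing more can be done
None
```

I shut the lid, switched the scale on, pressed the bar key fully down for over a second and released it, then handed the job in at about 10 s; no verdict came back.

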